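# Jar, carton, shaker and tin into the counter rack by height

## Task

Stand the salt carton, the spice jar, the salt shaker and the small tin in the wire rack, one to a bay, in order of height: the tallest at the end next to the crock of utensils, stepping down to the shortest at the other end by the clip-top jar. Set each down upright on the rack's floor rather than dropping it, do not knock any over, and leave everything else on the worktop where it is.

Things in the scene. Friction and masses are not known exactly. Their poses are not given: they have to be found in the camera images.
- shaker_mid (a point): salt shaker, round clear body with a domed grey cap, 44 mm across, 90 mm tall, second shortest; loose, standing. The point is its centre, 45 mm above its foot; z up. Mass about 0.1 kg.
- spice_jar_mid (a point): round glass spice jar with a green cap, 46 mm across, 106 mm tall, second tallest; loose, standing. The point is its centre, 53 mm above its foot; z up. Mass about 0.11 kg.
- carton_mid (a point): upright white and green salt carton, 45 mm (its x) by 71 mm (its y), 170 mm tall, the tallest; loose, standing, turned up to 0.5 rad either way. Grasp it across the 45 mm, along its x. The point is its centre, 85 mm above its foot; z up. Mass about 0.3 kg, packed evenly.
- tin_mid (a point): small closed food tin with a white paper label, round, 57 mm across, 72 mm tall, the shortest; loose, standing. The point is its centre, 36 mm above its foot; z up. Gripped in its upper half, the fingertips stay above the rack's wires. Mass about 0.18 kg.
- rack: low counter rack, fixed: bamboo board with steel wire gallery, 370 mm long (its y), 86 mm deep (its x, away from the robot). Origin: centre of its underside. Cross wires make a row of four bays, centred at y = -132, -44, 44, 132 mm, x = 0; each is 83 (y) by 68 mm (x) inside the wires. Bay floor 14 mm above the worktop; wires end at 30 mm (small loop over each end wire: 42 mm).
- crock: grey steel jar full of cooking utensils, about 100 mm across, jar 134 mm tall, utensils up to 313 mm; stands beyond one end of the rack, 256 mm from its middle, at either end. Origin: centre of its underside. A clip-top glass jar, 90 mm wide and 118 mm tall, stands beyond the other end; a lemon and a timer, about 50 mm high, lie nearer the robot. A wall cabinet hangs over the sink.

How it is judged:
By the outcome, as a careful person would: the job done as asked, in the order asked, and still so for the second after the job is handed in, with the robot touching nothing.
It also fails if it takes over 120 s, if anything falls off the work surface, if the arm or the gripper's body presses on something with over 40 N, if the wrist force passes 120 N, or if a joint passes its speed limit or range.

## Robot

A 6-joint arm with a two-finger parallel gripper is mounted at the origin on a cart in front of the work surface, level with it; the furniture and walls round the work are solid. World frame = base frame: x ahead of the robot, y to its left, z up, the work surface at z = 0. Lengths are in m, angles in rad, forces in N, time in s.
With the tool pointing down it reaches from about 0.4 to 0.925 m from the base axis. Payload 12.5 kg.
Tool frame: the origin (TCP) lies between the finger pads; the fingertips stand 17 mm ahead of it and the grasp point (between the pads) lies 2 mm behind it; z points along the fingers, y is the line along which they close (so a half turn about z gives the same grasp; the last joint's range is limited). The gripper opens to 95 mm and grips with 3 to 60 N. Pads are 20 mm wide; open, the fingers measure 119 mm over their backs; the gripper's body (75 mm by 180 mm) begins 59 mm behind the grasp point.
Start: joints at [1.02, 0.491, 1.559, -0, 1.092, -0.106], TCP at [0.269, 0.564, 0.232] pointing down, gripper open.
Joint ranges: [-3.1, 3.1], [-0.84, 2.19], [0.05, 2.79], [-1.13, 4.28], [0.06, 2.93], [-2.69, 2.69]. Speed limits (rad/s): [2.22, 2.22, 2.79, 3.14, 3.14, 3.14].

## Interface

Orientations are given as [roll, pitch, yaw] about the fixed x, y, z axes, in that order (R = Rz(yaw) Ry(pitch) Rx(roll)).
In Python, from workcell import robot, viewer, workorder gives the robot as it stands.
- The arm moves only by the tool arm_command, never from a script. Its arguments are lists of equal length, an entry for each row: "slide": the shift along the tool's x, y, z in cm, a list of three; "roll": the turn about the tool's z in degrees. A call has 1 to 10 rows; each row is the pose to reach, as a shift and turn from the pose commanded when the call began, along the tool's axes at that moment; what a row does not reach only later rows make up. A row lasts 1/10 s, in which the tool goes at most 50 mm and 8.59 degrees, less where a joint would pass 70% of its speed; a pose out of reach is approached as far as the arm can. A call with a gripper value outside its range is refused whole. "fingers" is the opening in per cent of the stroke, from 0 (shut) to 100 (fully open), set as the call begins (left out, the last holds). The fingers move at their own pace and stop on an object; "newtons" is the grip in N (left out, the last holds). Time passes only in rows, so rows that repeat a pose let the fingers close. It gives the time, the measured TCP pose, the force, the opening and the grip force at its end, in the units of the state.
- robot.get_state(): the state, without advancing time (a new reading comes with each control period).
- viewer.read_camera(name): name is "scene" or "top" or "wrist"; returns (picture, depth): 420x560x3 uint8, red, green, blue; 420x560 float32, m along the optical axis (not along the pixel's ray), 0 where there is no reading.
- viewer.camera_info(name): a dict with "fov_y" (degrees; the focal length in pixels is half the picture's height over the tangent of half this angle, whatever the lens; pixels are square), "cx", "cy" (the principal point, pixels), "extrinsics" (4x4, takes a point from world to camera coordinates). Camera axes: x right, y up, looking along -z (the intrinsics and any distortion apply to the point x, -y, -z); pixel columns grow to the right and rows downward; lengths in m; the calibration is good to about 2 mm. A picture is of the moment at which its call begins: read the wrist's pose just before it. camera_info takes no time and is no camera call; for the wrist camera it gives the pose at the moment of the call.
- workorder.finish_job(): hands the job in; it is judged then, once.
The state is a dict: "t": time; "qpos": joint angles; "joint_velocities": joint speeds; "joint_efforts": joint torques, N m; "tool_pos": TCP position; "tcp_rot": TCP orientation; "force": force on the tool from outside, world axes, zero at the start; "moment": the same for the moment, N m; "gripper_width": finger opening in m; "grip_force": force on a finger pad.
Only numpy, scipy, OpenCV 4.12 (cv2) and the standard library are available. Lean on these libraries where they do the work, as an engineer would, in place of code of your own. Each camera call takes 0.05 s, during which the arm holds its last target. There are 200 camera calls.

## Working session

There is one attempt and no reset: what is moved stays moved. The work goes in short steps, Python scripts to look and compute and a tool call to move; the robot and the scene stay as the last step left them, time stands still between calls to the robot, and variables do not carry over. Pictures are saved under pics/ and viewed, at most 14 in all, crops included, and the job is handed in when it is done.

Besides the shell and the picture viewer there is one more tool, called after ">>>" as a command line: name --pt "numbers of a row" for each row, then --argument value for the rest. arm_command: Moves the arm, as the interface text tells. Its arguments: {"type":"object","properties":{"slide":{"type":"array"},"roll":{"type":"array"},"fingers":{"type":"number"},"newtons":{"type":"number"}},"required":["slide","roll"]}

```bash
ls; mkdir -p pics; python3 - <<'E'
from workcell import robot, viewer, workorder
import cv2,numpy as np
s=robot.get_state(); print(s)
for n in("scene","top"):
    i=viewer.camera_info(n);print(n,i)
    p,d=viewer.read_camera(n)
    cv2.imwrite(f"pics/{n}0.png",cv2.resize(p[:,:,::-1],(800,600),interpolation=cv2.INTER_CUBIC)); np.save(f"pics/{n}0.npy",d)
E
```

```text
pics
{'t': 0.0, 'qpos': array([ 1.02036458e+00,  4.91567563e-01,  1.55944174e+00,  6.63646949e-05,
        1.09169065e+00, -1.05594814e-01]), 'joint_velocities': array([ 0.0009105 ,  0.00055457, -0.00035058, -0.00184187, -0.00103654,
       -0.00109512]), 'joint_efforts': array([-1.09348235e-03, -6.12649941e+01, -2.58178103e+01,  6.92166318e-02,
        4.83726931e-02, -1.63864297e-04]), 'tool_pos': array([0.26879285, 0.564007  , 0.23105942]), 'tcp_rot': array([-3.14049773e+00, -1.75238479e-04,  2.69672499e+00]), 'force': array([-0.45352453,  0.10706464, -0.11508272]), 'moment': array([-0.04048884,  0.01114418, -0.02585898]), 'grip_force': 0.0, 'gripper_width': 0.09514108538312291}
scene {'fov_y': 44.984468034559626, 'cx': 284.57225123570004, 'cy': 210.28522769764436, 'extrinsics': array([[ 0.96649026,  0.25645146,  0.01136784, -0.42784649],
       [-0.21162086,  0.77090647,  0.60076603,  0.09134482],
       [ 0.14530378, -0.58304019,  0.79934407, -1.56218042],
       [ 0.        ,  0.        ,  0.        ,  1.        ]])}
top {'fov_y': 45.56025668919207, 'cx': 280.0462769904471, 'cy': 207.17779601403598, 'extrinsics': array([[ 5.22141563e-03, -9.99754813e-01, -2.15186194e-02,
        -5.04098375e-02],
       [ 9.83487224e-01,  1.24120410e-03,  1.80973311e-01,
        -4.85549665e-01],
       [-1.80902229e-01, -2.21082241e-02,  9.83252567e-01,
        -1.42358638e+00],
       [ 0.00000000e+00,  0.00000000e+00,  0.00000000e+00,
         1.00000000e+00]])}
```

View pics/top0.png

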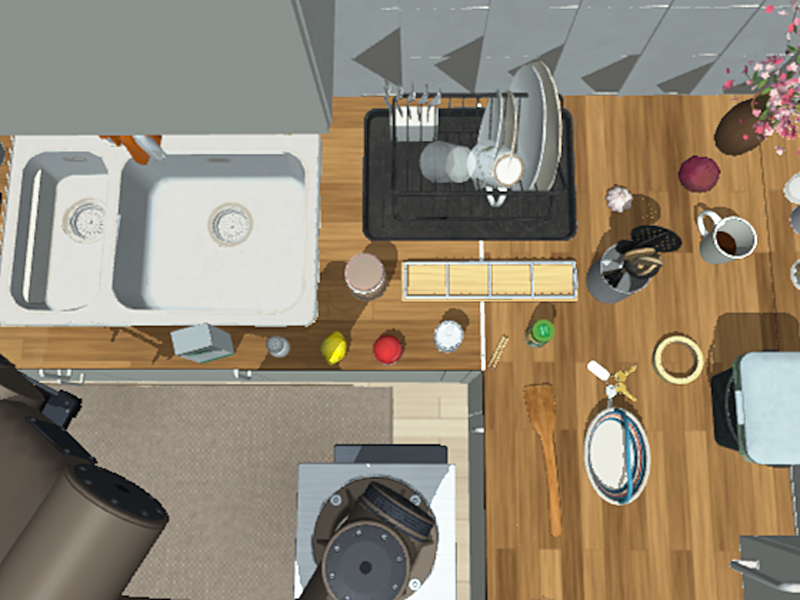

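View pics/scene0.png

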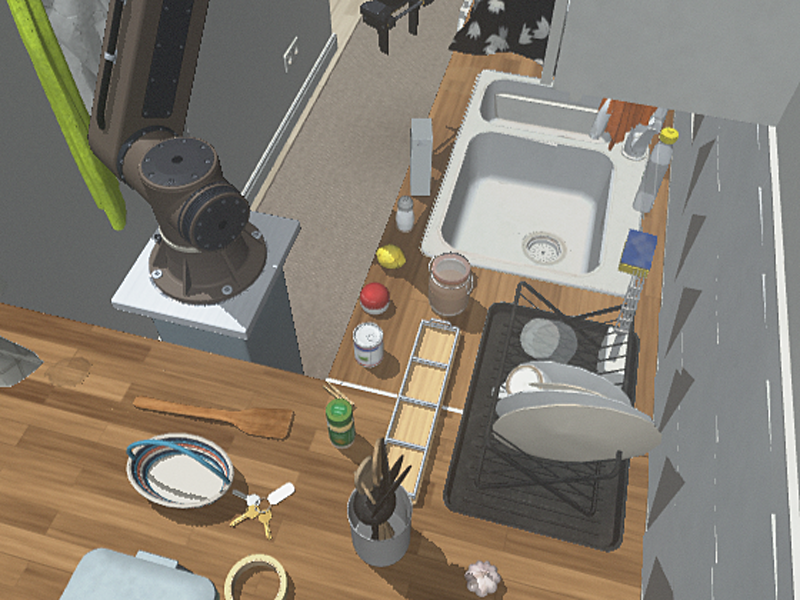

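The crock is at the right (-y) end of the rack (crock at about (618,270), rack (402–578,258–300)), and the clip-top jar is at (365,275), the +y end. The loose items are the carton (202,342), shaker (278,345), tin (448,335) and spice jar (541,332).

```bash
cat > h.py <<'E'
import numpy as np,cv2
from workcell import robot, viewer, workorder
def cloud(n,d,i=None):
    i=i or viewer.camera_info(n); f=210/np.tan(np.radians(i["fov_y"]/2)); E=np.array(i["extrinsics"])
    v,u=np.mgrid[0:420,0:560]
    P=np.stack([(u-i["cx"])/f*d,-(v-i["cy"])/f*d,-d],-1)
    W=(P-E[:3,3])@E[:3,:3]; W[d<=0]=np.nan
    return W
E
python3 - <<'E'
from h import *
S={n:cloud(n,np.load(f"pics/{n}0.npy")) for n in("top","scene")}
W=S["top"]
for nm,u,v in [("carton",202,335),("shaker",278,340),("tin",448,328),("jar",543,327),("lid clip",365,268),("rackboard L",425,280),("rackboard R",560,280),("crock",610,290),("table",600,330),("table",385,370)]:
    print(nm,W[int(v*.7),int(u*.7)].round(3))
for n,W in S.items():
    Q=W.reshape(-1,3); Q=Q[~np.isnan(Q[:,0])]
    for nm,(u,v),zr in [("carton",(202,335),(.155,.2)),("shaker",(278,342),(.03,.1)),("tin",(448,330),(.06,.085)),("jar",(542,330),(.09,.12))]:
        c=S["top"][int(v*.7),int(u*.7)]
        m=(np.hypot(Q[:,0]-c[0],Q[:,1]-c[1])<.06)&(Q[:,2]>zr[0])&(Q[:,2]<zr[1])
        q=Q[m]
        if len(q)<3: print(n,nm,"few");continue
        r=cv2.minAreaRect((q[:,:2]*1000).astype(np.float32))
        print(n,nm,len(q),q.min(0).round(3),q.max(0).round(3),"top z",np.percentile(q[:,2],90).round(3),r, "circ",cv2.minEnclosingCircle((q[:,:2]*1000).astype(np.float32)))
    m=(Q[:,2]>.005)&(Q[:,2]<.045)&(Q[:,0]>.5)&(Q[:,0]<.75)&(Q[:,1]>-.32)&(Q[:,1]<.15)
    q=Q[m]; print(n,"rack",cv2.minAreaRect((q[:,:2]*1000).astype(np.float32)),q.min(0),q.max(0))
W=S["top"]
p,d=viewer.read_camera("top")
c=p[165:265,270:420]; cv2.imwrite("pics/rack.png",cv2.resize(c[:,:,::-1],(800,533),interpolation=cv2.INTER_CUBIC))
E
```

```text
carton [0.39  0.32  0.168]
shaker [0.392 0.193 0.088]
tin [ 0.419 -0.144  0.063]
jar [ 0.416 -0.328  0.106]
lid clip [0.53  0.02  0.117]
rackboard L [ 0.525 -0.099  0.017]
rackboard R [ 0.524 -0.381  0.023]
crock [ 0.486 -0.46   0.11 ]
table [ 0.426 -0.467 -0.005]
table [ 0.339 -0.015 -0.019]
top carton 486 [0.35  0.298 0.155] [0.411 0.376 0.178] top z 0.174 ((381.1546936035156, 337.4787292480469), (46.55817413330078, 73.1249771118164), 16.238826751708984) circ ((381.2100830078125, 337.1380615234375), 40.786033630371094)
top shaker 192 [0.36  0.179 0.032] [0.401 0.215 0.096] top z 0.09 ((380.6112365722656, 197.25411987304688), (37.27865982055664, 38.79404830932617), 25.125465393066406) circ ((380.6904296875, 196.90139770507812), 21.186481475830078)
top tin 313 [ 0.374 -0.175  0.06 ] [ 0.429 -0.118  0.078] top z 0.073 ((401.8367614746094, -146.30612182617188), (54.53575897216797, 55.89057922363281), 43.96559143066406) circ ((401.927978515625, -146.71107482910156), 28.50954246520996)
top jar 222 [ 0.384 -0.35   0.092] [ 0.428 -0.307  0.112] top z 0.109 ((406.03790283203125, -328.610870
[... 762 characters left out ...]
63183594), 20.51788902282715)
scene tin 342 [ 0.376 -0.176  0.06 ] [ 0.434 -0.118  0.078] top z 0.073 ((404.4953308105469, -147.6787567138672), (53.92020034790039, 58.777992248535156), 16.48781394958496) circ ((404.9395751953125, -147.5086669921875), 29.835412979125977)
scene jar 295 [ 0.386 -0.352  0.09 ] [ 0.432 -0.306  0.112] top z 0.109 ((409.18511962890625, -328.71966552734375), (44.77784729003906, 45.54318618774414), 55.726905822753906) circ ((408.9002990722656, -328.5673522949219), 23.923267364501953)
scene rack ((624.8873291015625, -85.02481079101562), (249.63766479492188, 469.7984924316406), 0.0314711295068264) [ 0.50010348 -0.31990482  0.00500033] [0.74981693 0.14985978 0.04481066]
```

View pics/rack.png

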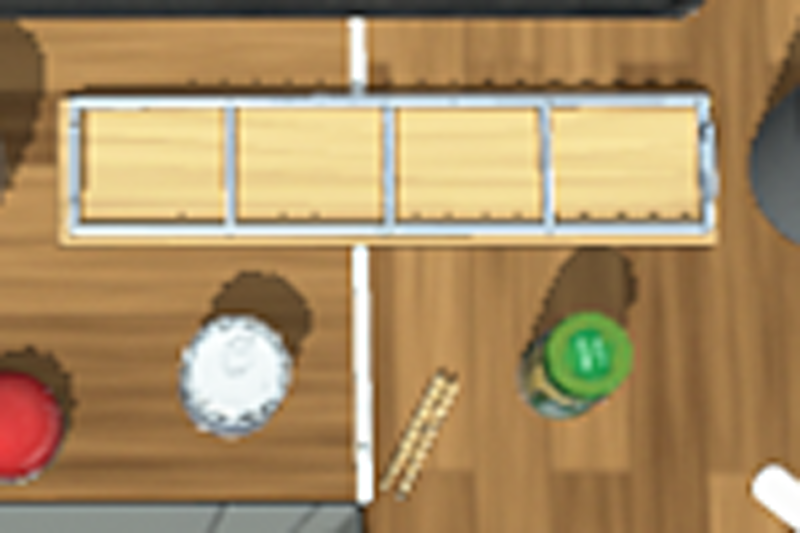

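The rack's wire rectangle spans crop (76,102)–(706,229), with cross wires at x = 231, 389 and 548. I'll intersect those rays with z = 0.03.

```bash
cat >> h.py <<'E'
def ray(n,u,v,z,i=None):
    i=i or viewer.camera_info(n); f=210/np.tan(np.radians(i["fov_y"]/2)); E=np.array(i["extrinsics"])
    r=np.array([(u-i["cx"])/f,-(v-i["cy"])/f,-1])@E[:3,:3]; c=-E[:3,3]@E[:3,:3]
    return c+r*(z-c[2])/r[2]
E
python3 - <<'E'
from h import *
for z,L in((.03,[(76,102),(706,102),(76,229),(706,229),(231,102),(389,102),(548,102),(231,229),(389,229),(548,229)]),(.014,[(60,244),(716,244)])):
    for x,y in L: print(z,(x,y),ray("top",270+x/5.333-.4,165+y/5.333-.4,z)[:2].round(4))
E
```

```text
0.03 (76, 102) [ 0.5595 -0.0595]
0.03 (706, 102) [ 0.5596 -0.4106]
0.03 (76, 229) [ 0.4872 -0.0598]
0.03 (706, 229) [ 0.4876 -0.4079]
0.03 (231, 102) [ 0.5595 -0.1462]
0.03 (389, 102) [ 0.5595 -0.2344]
0.03 (548, 102) [ 0.5596 -0.3229]
0.03 (231, 229) [ 0.4873 -0.1458]
0.03 (389, 229) [ 0.4874 -0.2332]
0.03 (548, 229) [ 0.4875 -0.3209]
0.014 (60, 244) [ 0.4815 -0.0506]
0.014 (716, 244) [ 0.482  -0.4167]
```

```bash
python3 - <<'E'
from h import *
for n in("top","scene"):
    W=cloud(n,np.load(f"pics/{n}0.npy")); Q=W.reshape(-1,3); Q=Q[~np.isnan(Q[:,0])]
    m=(Q[:,2]>.010)&(Q[:,2]<.04)&(abs(Q[:,1]+.234)<.2)&(Q[:,0]>.46)&(Q[:,0]<.575)
    q=Q[m]; print(n,"rack pct",np.percentile(q,[1,3,97,99],axis=0).round(3))
    m=(Q[:,2]>.16)&(Q[:,0]>.3)&(Q[:,0]<1.0)&(abs(Q[:,1])<.75)
    q=Q[m]
    for y0 in np.arange(-.7,.7,.1):
        k=q[(q[:,1]>=y0)&(q[:,1]<y0+.1)]
        if len(k): 
            j=k[np.argmin(k[:,0])]; print(n,round(y0,2),"minx pt",j.round(3),"maxz",k[:,2].max().round(3))
    k=q[(abs(q[:,0]-.52)<.12)&(q[:,1]<-.3)&(q[:,1]>-.7)]; print("utens",k.min(0),k.max(0)) if len(k) else 0
E
```

```text
top rack pct [[ 0.482 -0.411  0.01 ]
 [ 0.483 -0.407  0.011]
 [ 0.561 -0.063  0.033]
 [ 0.562 -0.054  0.036]]
top -0.7 minx pt [ 0.3   -0.664  0.171] maxz 0.396
top -0.6 minx pt [ 0.494 -0.504  0.182] maxz 0.362
top -0.5 minx pt [ 0.488 -0.484  0.246] maxz 0.363
top -0.4 minx pt [ 0.653 -0.32   0.193] maxz 0.364
top -0.3 minx pt [ 0.654 -0.207  0.192] maxz 0.366
top -0.2 minx pt [ 0.653 -0.102  0.194] maxz 0.366
top -0.1 minx pt [ 0.653 -0.07   0.196] maxz 0.367
top -0.0 minx pt [0.623 0.051 0.737] maxz 0.866
top 0.1 minx pt [0.622 0.169 0.64 ] maxz 0.868
top 0.2 minx pt [0.37  0.299 0.178] maxz 0.869
top 0.3 minx pt [0.35  0.362 0.163] maxz 0.87
top 0.4 minx pt [0.3   0.497 0.5  ] maxz 0.73
top 0.5 minx pt [0.301 0.5   0.462] maxz 0.553
utens [ 0.4879326  -0.54575973  0.18235897] [ 0.56820208 -0.44255399  0.31719584]
scene rack pct [[ 0.485 -0.405  0.01 ]
 [ 0.489 -0.387  0.011]
 [ 0.567 -0.06   0.032]
 [ 0.568 -0.057  0.034]]
scene -0.7 minx pt [ 0.3   -0.693  0.202] maxz 0.539
scene -0.6 minx pt [ 0.495 -0.506  0.19 ] maxz 0.541
scene -0.5 minx pt [ 0.491 -0.485  0.246] maxz 0.555
scene -0.4 minx pt [ 0.656 -0.345  0.189] maxz 0.567
scene -0.3 minx pt [ 0.656 -0.297  0.186] maxz 0.581
scene -0.2 minx pt [ 0.656 -0.2    0.191] maxz 0.594
scene -0.1 minx pt [ 0.656 -0.085  0.185] maxz 0.609
scene -0.0 minx pt [0.626 0.042 0.65 ] maxz 0.724
scene 0.1 minx pt [0.642 0.18  0.561] maxz 0.603
scene 0.2 minx pt [0.373 0.296 0.169] maxz 0.415
scene 0.3 minx pt [0.355 0.364 0.169] maxz 0.344
scene 0.4 minx pt [0.737 0.423 0.164] maxz 0.273
scene 0.5 minx pt [0.3   0.596 0.24 ] maxz 0.313
scene 0.6 minx pt [0.3   0.606 0.28 ] maxz 0.307
utens [ 0.49091408 -0.54349821  0.18341054] [ 0.5692865  -0.44302487  0.3167579 ]
```

>>> arm_command --pt "-2.6 -2.8 -1" --pt "-5.2 -5.6 -2" --pt "-7.8 -8.5 -2" --pt "-10.4 -11.3 -2" --pt "-13 -14.1 -2" --pt "-15.6 -16.9 -2" --pt "-18.2 -19.7 -2" --pt "-20.8 -22.5 -2" --pt "-23.4 -25.4 -2" --pt "-26.1 -28.2 -2" --roll '[6.5,13,19.5,26,32.5,39,45.5,52,58.5,64.5]' --fingers 100 --newtons 15

```text
t: 1.15
tool_pos: [0.3832, 0.1959, 0.2517]
tcp_rot: [3.141, -0.0, 1.567]
force: [0.7, 0.6, 0.3]
gripper_width: 0.0951
grip_force: 0.0
```

>>> arm_command --pt "0 0 3" --pt "0 0 6.5" --pt "0 0 10" --pt "0 0 13.5" --pt "0 0 16.5" --pt "0 0 18.5" --pt "0 0 19.7" --pt "0 0 19.7" --roll '[0,0,0,0,0,0,0,0]'

```text
t: 1.95
tool_pos: [0.3826, 0.1971, 0.0533]
tcp_rot: [-3.139, 0.001, 1.571]
force: [-0.1, 0.2, 1.1]
gripper_width: 0.0951
grip_force: 0.0
```

>>> arm_command --pt "0 0 0" --pt "0 0 0" --pt "0 0 0" --pt "0 0 0" --pt "0 0 0" --pt "0 0 0" --pt "0 0 0" --pt "0 0 0" --roll '[0,0,0,0,0,0,0,0]' --fingers 20 --newtons 15

```text
t: 2.75
tool_pos: [0.3832, 0.1974, 0.0546]
tcp_rot: [3.142, -0.0, 1.571]
force: [0.1, -0.0, -0.6]
gripper_width: 0.0389
grip_force: 14.8
```

>>> arm_command --pt "0 0 -2" --pt "0 0 -5" --pt "0 0 -9" --pt "-2 0.7 -13" --pt "-6 2.2 -16" --pt "-10 3.7 -16" --pt "-14 5.1 -16" --pt "-18 6.6 -16" --pt "-22 8.1 -16" --pt "-26 9.5 -16" --roll '[0,0,0,0,0,0,0,0,0,0]'

```text
t: 3.75
tool_pos: [0.4784, -0.0644, 0.2146]
tcp_rot: [-3.141, -0.0, 1.571]
force: [-0.2, 1.4, -1.5]
gripper_width: 0.0392
grip_force: 14.8
```

>>> arm_command --pt "-4 1.5 0" --pt "-8 3 0" --pt "-11 4 0" --pt "-12.7 4.7 0" --pt "-12.7 4.7 0" --pt "-12.7 4.7 0" --roll '[0,0,0,0,0,0]'

```text
t: 4.35
tool_pos: [0.5248, -0.1888, 0.2143]
tcp_rot: [-3.141, -0.001, 1.571]
force: [0.4, 0.6, -0.3]
gripper_width: 0.0391
grip_force: 14.8
```

```bash
python3 - <<'E'
from h import *
i=viewer.camera_info("wrist")
p,d=viewer.read_camera("wrist"); np.save("pics/w1.npy",d)
import pickle; pickle.dump(i,open("pics/w1.pkl","wb"))
print(i, robot.get_state()["tool_pos"])
cv2.imwrite("pics/w1.png",cv2.resize(p[:,:,::-1],(800,600),interpolation=cv2.INTER_CUBIC))
E
```

```text
{'fov_y': 66.11269798684957, 'cx': 282.83117116976007, 'cy': 207.61176455752323, 'extrinsics': array([[ 9.99999068e-01, -6.41137599e-04, -1.20525831e-03,
        -5.23898048e-01],
       [ 3.04293084e-04,  9.65328995e-01, -2.61036087e-01,
         2.07785079e-01],
       [ 1.33083085e-03,  2.61035477e-01,  9.65328291e-01,
        -3.24441846e-01],
       [ 0.00000000e+00,  0.00000000e+00,  0.00000000e+00,
         1.00000000e+00]])} [ 0.5248155  -0.18839317  0.21446095]
```

View pics/w1.png

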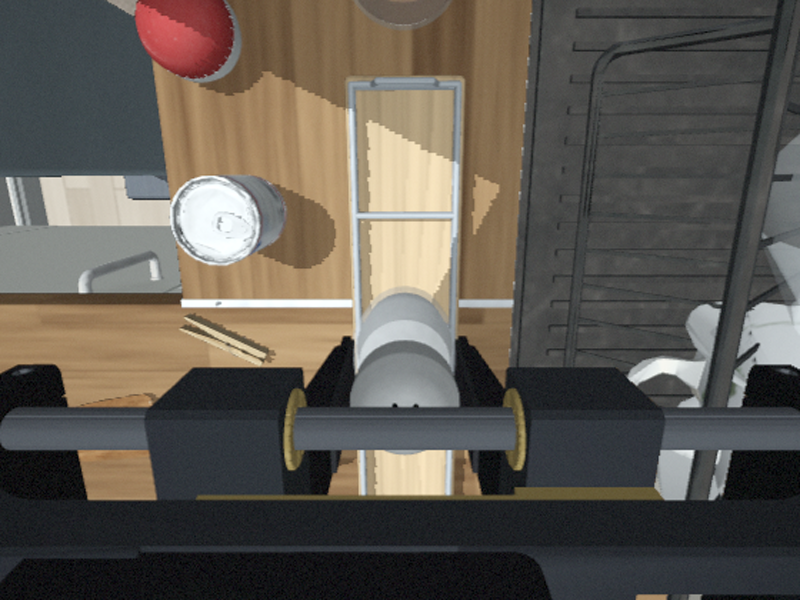

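The wrist view shows the shaker held upright over the rack. The long wires run at columns ~354 and ~456 at row 216 (cross wire), and the end wire is at row ~86 (columns 352–461).

```bash
python3 - <<'E'
from h import *
import pickle; i=pickle.load(open("pics/w1.pkl","rb"))
for u,v in[(352,87),(461,87),(355,216),(456,216)]: print(ray("wrist",u*.7-.3,v*.7-.3,.03,i)[:2].round(4))
W=cloud("wrist",np.load("pics/w1.npy"),i)
Q=W.reshape(-1,3);Q=Q[~np.isnan(Q[:,0])]
for nm,x,y,z in(("tin",.4035,-.147,.066),("sh",.525,-.19,.1)):
    q=Q[(np.hypot(Q[:,0]-x,Q[:,1]-y)<.05)&(Q[:,2]>z)&(Q[:,2]<z+.12)];
    if nm=="sh": q=q[q[:,2]<.25]
    print(nm,q.min(0),q.max(0),cv2.minEnclosingCircle((q[:,:2]*1000).astype(np.float32)))
E
```

```text
[ 0.4885 -0.0607]
[ 0.562  -0.0607]
[ 0.4881 -0.1466]
[ 0.5611 -0.1467]
tin [ 0.37440469 -0.17444947  0.06603205] [ 0.43110106 -0.1184035   0.07301038] ((402.5461120605469, -146.0935516357422), 28.835058212280273)
sh [ 0.49693596 -0.19640056  0.16200764] [ 0.55083584 -0.16363136  0.219997  ] ((523.8858642578125, -178.11131286621094), 26.950029373168945)
```

>>> arm_command --pt "0 0 3" --pt "0 0 6" --pt "0 0 9" --pt "0 0 11" --pt "0 0 12.5" --pt "0 0 13.5" --pt "0 0 14.1" --pt "0 0 14.4" --pt "0 0 14.5" --pt "0 0 14.5" --roll '[0,0,0,0,0,0,0,0,0,0]'

```text
t: 5.4
tool_pos: [0.5255, -0.1896, 0.0701]
tcp_rot: [3.141, 0.0, 1.571]
force: [-0.1, 0.3, -1.4]
gripper_width: 0.039
grip_force: 14.8
```

>>> arm_command --pt "0 0 0.1" --pt "0 0 0.1" --pt "0 0 0.1" --roll '[0,0,0]'

```text
t: 5.7
tool_pos: [0.5253, -0.1897, 0.0688]
tcp_rot: [3.141, 0.0, 1.571]
force: [-0.7, 0.7, 0.2]
gripper_width: 0.0392
grip_force: 14.8
```

>>> arm_command --pt "0 0 0.1" --pt "0 0 0.1" --pt "0 0 0.1" --roll '[0,0,0]'

```text
t: 6.0
tool_pos: [0.5254, -0.1896, 0.0685]
tcp_rot: [3.141, 0.0, 1.571]
force: [-2.0, 1.2, 9.6]
gripper_width: 0.0385
grip_force: 15.6
```

>>> arm_command --pt "0 0 -0.1" --pt "0 0 -0.1" --pt "0 0 -0.1" --pt "0 0 -0.1" --pt "0 0 -0.1" --pt "0 0 -0.1" --roll '[0,0,0,0,0,0]' --fingers 70

```text
t: 6.6
tool_pos: [0.5253, -0.1896, 0.0685]
tcp_rot: [-3.142, -0.0, 1.571]
force: [-0.3, -0.5, -0.6]
gripper_width: 0.0664
grip_force: 0.0
```

>>> arm_command --pt "0 0 -1" --pt "0 0 -3" --pt "0 0 -6" --pt "0 0 -9" --pt "0 0 -11.5" --pt "2 -6 -11.5" --pt "4.3 -12.1 -11.5" --pt "4.3 -12.1 -11.5" --roll '[0,0,0,0,0,0,0,0]'

```text
t: 7.4
tool_pos: [0.4012, -0.1452, 0.1842]
tcp_rot: [-3.141, -0.0, 1.571]
force: [1.1, -1.1, 0.8]
gripper_width: 0.0664
grip_force: 0.0
```

>>> arm_command --pt "0 0 0" --pt "0 0 0" --pt "0 0 3" --pt "0 0 6.5" --pt "0 0 9.5" --pt "0 0 11.5" --pt "0 0 12.7" --pt "0 0 12.9" --pt "0 0 12.9" --roll '[0,0,0,0,0,0,0,0,0]' --fingers 100

```text
t: 8.3
tool_pos: [0.405, -0.1469, 0.0544]
tcp_rot: [-3.141, -0.0, 1.571]
force: [-0.5, 0.1, 1.2]
gripper_width: 0.095
grip_force: 0.0
```

>>> arm_command --pt "0 0 0" --pt "0 0 0" --pt "0 0 0" --pt "0 0 0" --pt "0 0 0" --pt "0 0 0" --pt "0 0 0" --roll '[0,0,0,0,0,0,0]' --fingers 40 --newtons 20

```text
t: 9.0
tool_pos: [0.4043, -0.1467, 0.0548]
tcp_rot: [3.141, 0.0, 1.571]
force: [-0.8, 0.5, 5.7]
gripper_width: 0.057
grip_force: 20.0
```

>>> arm_command --pt "0 0 -1" --pt "0 0 -3" --pt "0 0 -6" --pt "0 0 -9" --pt "1.5 4 -10" --pt "3 8 -10" --pt "4 11 -10" --pt "4.5 12.1 -10" --pt "4.5 12.1 -10" --pt "4.5 12.1 -10" --roll '[0,0,0,0,0,0,0,0,0,0]'

```text
t: 10.0
tool_pos: [0.524, -0.1016, 0.1545]
tcp_rot: [-3.14, -0.0, 1.571]
force: [-0.5, -1.2, -1.7]
gripper_width: 0.0567
grip_force: 20.0
```

>>> arm_command --pt "0 0 2" --pt "0 0 4" --pt "0 0 6" --pt "0 0 7.3" --pt "0 0 8.1" --pt "0 0 8.5" --pt "0 0 8.5" --roll '[0,0,0,0,0,0,0]'

```text
t: 10.7
tool_pos: [0.5251, -0.1018, 0.0696]
tcp_rot: [-3.141, -0.0, 1.571]
force: [0.1, 0.3, -1.3]
gripper_width: 0.0569
grip_force: 20.0
```

>>> arm_command --pt "0 0 0.1" --pt "0 0 0.1" --pt "0 0 0.1" --roll '[0,0,0]'

```text
t: 11.0
tool_pos: [0.5254, -0.1016, 0.069]
tcp_rot: [3.141, 0.0, 1.571]
force: [-1.3, 0.4, -1.6]
gripper_width: 0.0573
grip_force: 20.0
```

>>> arm_command --pt "0 0 0.1" --pt "0 0 0.1" --pt "0 0 0.1" --roll '[0,0,0]'

```text
t: 11.3
tool_pos: [0.5255, -0.1016, 0.0687]
tcp_rot: [3.141, 0.0, 1.571]
force: [-2.6, 0.8, 12.8]
gripper_width: 0.0573
grip_force: 20.0
```

>>> arm_command --pt "0 0 -0.1" --pt "0 0 -0.1" --pt "0 0 -0.1" --pt "0 0 -0.1" --pt "0 0 -0.1" --pt "0 0 -0.1" --roll '[0,0,0,0,0,0]' --fingers 85

```text
t: 11.9
tool_pos: [0.5252, -0.1016, 0.0685]
tcp_rot: [-3.141, -0.0, 1.571]
force: [-0.5, 0.4, -0.1]
gripper_width: 0.0805
grip_force: 0.0
```

>>> arm_command --pt "0 0 -1" --pt "0 0 -3" --pt "0 0 -6" --pt "0 0 -9" --pt "0 0 -11.5" --pt "-4 -2 -11.5" --pt "-8 -4 -11.5" --pt "-12 -6.2 -11.5" --pt "-16 -8.2 -11.5" --pt "-20 -10.3 -11.5" --roll '[0,0,0,0,0,0,0,0,0,0]'

```text
t: 12.9
tool_pos: [0.4213, -0.3031, 0.1845]
tcp_rot: [3.141, 0.001, 1.571]
force: [0.6, -0.5, 1.1]
gripper_width: 0.0808
grip_force: 0.0
```

>>> arm_command --pt "-2.7 -1.4 0" --pt "-2.7 -1.4 0" --pt "-2.7 -1.4 0" --roll '[0,0,0]' --fingers 100

```text
t: 13.2
tool_pos: [0.408, -0.3289, 0.184]
tcp_rot: [3.141, -0.0, 1.569]
force: [0.1, 1.3, -0.0]
gripper_width: 0.0945
grip_force: 0.0
```

>>> arm_command --pt "0 0 3" --pt "0 0 6" --pt "0 0 9" --pt "0 0 11" --pt "0 0 11.9" --pt "0 0 11.9" --roll '[0,0,0,0,0,0]'

```text
t: 13.8
tool_pos: [0.4086, -0.3276, 0.0641]
tcp_rot: [-3.141, -0.001, 1.572]
force: [-0.1, -0.2, 0.2]
gripper_width: 0.0951
grip_force: 0.0
```

>>> arm_command --pt "0 0 0" --pt "0 0 0" --pt "0 0 0" --pt "0 0 0" --pt "0 0 0" --pt "0 0 0" --pt "0 0 0" --pt "0 0 0" --roll '[0,0,0,0,0,0,0,0]' --fingers 30 --newtons 18

```text
t: 14.6
tool_pos: [0.4083, -0.3287, 0.0646]
tcp_rot: [3.142, -0.0, 1.571]
force: [0.1, 0.5, 0.8]
gripper_width: 0.0451
grip_force: 18.0
```

>>> arm_command --pt "0 0 -1" --pt "0 0 -3" --pt "0 0 -6" --pt "0 0 -9" --pt "1.5 4 -10" --pt "3 8 -10" --pt "4.5 10.8 -10" --pt "5.05 11.7 -10" --pt "5.05 11.7 -10" --pt "5.05 11.7 -10" --roll '[0,0,0,0,0,0,0,0,0,0]'

```text
t: 15.6
tool_pos: [0.5245, -0.2783, 0.1647]
tcp_rot: [-3.141, -0.0, 1.571]
force: [-0.5, 0.9, -0.4]
gripper_width: 0.0447
grip_force: 18.0
```

>>> arm_command --pt "0 0 2" --pt "0 0 4" --pt "0 0 6" --pt "0 0 7.3" --pt "0 0 8.1" --pt "0 0 8.5" --pt "0 0 8.6" --pt "0 0 8.6" --roll '[0,0,0,0,0,0,0,0]'

```text
t: 16.4
tool_pos: [0.5254, -0.2783, 0.0791]
tcp_rot: [3.141, 0.0, 1.571]
force: [0.3, 0.5, -1.4]
gripper_width: 0.0452
grip_force: 18.0
```

>>> arm_command --pt "0 0 0.1" --pt "0 0 0.1" --pt "0 0 0.1" --roll '[0,0,0]'

```text
t: 16.7
tool_pos: [0.5256, -0.2783, 0.0786]
tcp_rot: [3.14, 0.001, 1.571]
force: [-1.8, -0.3, 5.7]
gripper_width: 0.045
grip_force: 18.0
```

>>> arm_command --pt "0 0 -0.1" --pt "0 0 -0.1" --pt "0 0 -0.1" --pt "0 0 -0.1" --pt "0 0 -0.1" --pt "0 0 -0.1" --roll '[0,0,0,0,0,0]' --fingers 75

```text
t: 17.3
tool_pos: [0.5253, -0.2781, 0.0785]
tcp_rot: [-3.142, -0.0, 1.571]
force: [0.4, 0.8, 0.3]
gripper_width: 0.0712
grip_force: 0.0
```

>>> arm_command --pt "0 0 -1" --pt "0 0 -3" --pt "0 0 -6" --pt "0 0 -9" --pt "0 0 -12" --pt "4 -0.8 -15" --pt "8 -1.6 -17" --pt "12 -2.6 -17" --pt "16 -3.6 -17" --pt "20 -4.6 -17" --roll '[0,0,0,0,0,0,0,0,0,0]'

```text
t: 18.3
tool_pos: [0.4785, -0.0767, 0.2496]
tcp_rot: [3.14, 0.0, 1.571]
force: [0.3, 1.1, -0.1]
gripper_width: 0.0713
grip_force: 0.0
```

>>> arm_command --pt "4 -0.9 0" --pt "8 -1.8 0" --pt "12 -2.8 0" --pt "16 -3.7 0" --pt "20 -4.6 0" --pt "24 -5.5 0" --pt "28 -6.4 0" --pt "31 -7.2 0" --pt "31 -7.2 0" --pt "31 -7.2 0" --roll '[0,0,0,0,-4,-8,-12,-15.5,-15.5,-15.5]' --fingers 100

```text
t: 19.3
tool_pos: [0.4069, 0.2322, 0.2491]
tcp_rot: [3.141, 0.0, 1.843]
force: [-0.3, 0.1, -0.3]
gripper_width: 0.0952
grip_force: 0.0
```

```bash
python3 - <<'E'
from h import *
i=viewer.camera_info("wrist")
p,d=viewer.read_camera("wrist")
print(robot.get_state()["tool_pos"],robot.get_state()["tcp_rot"])
cv2.imwrite("pics/w2.png",cv2.resize(p[:,:,::-1],(800,600),interpolation=cv2.INTER_CUBIC))
W=cloud("wrist",d,i);Q=W.reshape(-1,3);Q=Q[~np.isnan(Q[:,0])]
q=Q[(np.hypot(Q[:,0]-.383,Q[:,1]-.337)<.05)&(Q[:,2]>.155)&(Q[:,2]<.19)]
print(len(q)); print(cv2.minAreaRect((q[:,:2]*1000).astype(np.float32)) if len(q)>4 else 0)
p,d=viewer.read_camera("top")
c=p[165:265,270:420]; cv2.imwrite("pics/rack2.png",cv2.resize(c[:,:,::-1],(800,533),interpolation=cv2.INTER_CUBIC))
E
```

```text
[0.40713014 0.2315521  0.24900472] [3.14120068e+00 9.04552876e-05 1.84131383e+00]
7704
((381.58050537109375, 338.2232666015625), (45.47526931762695, 70.80113983154297), 15.93874740600586)
```

View pics/w2.png

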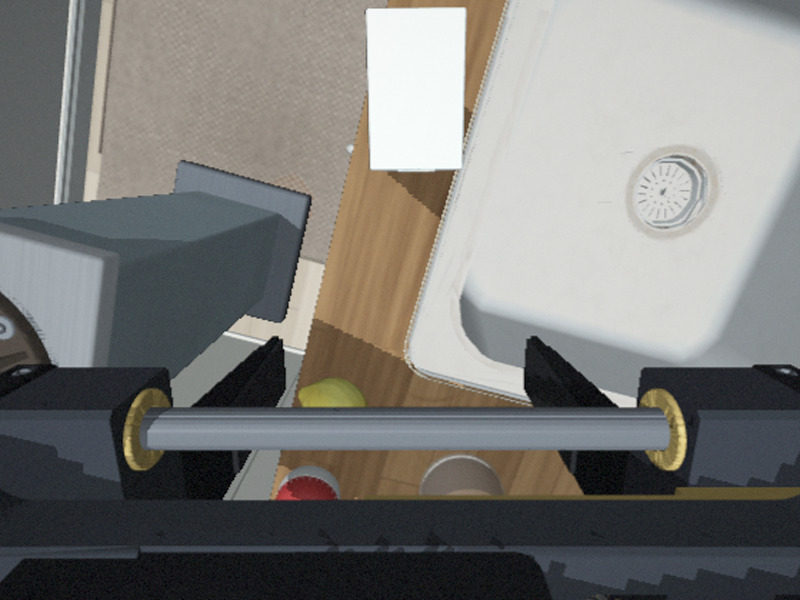

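View pics/rack2.png

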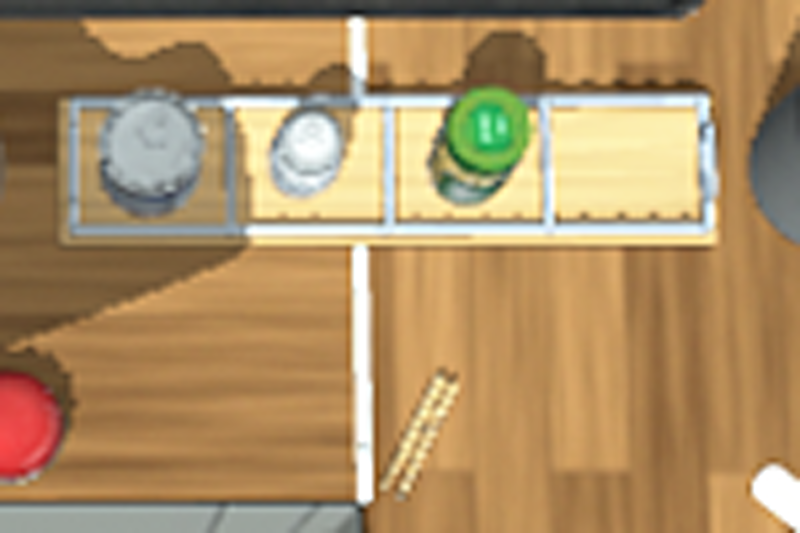

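The wrist view shows the carton top at (366–466, 8–170), square to the fingers. The top view shows the tin (152,150), shaker (308,150) and spice jar (482,140) each standing in its bay, with the crock-end bay still empty.

>>> arm_command --pt "4 0.2 0" --pt "8 0.4 0" --pt "10.9 0.5 0" --pt "10.9 0.5 3" --pt "10.9 0.5 6" --pt "10.9 0.5 9" --pt "10.9 0.5 11" --pt "10.9 0.5 11.9" --pt "10.9 0.5 11.9" --roll '[-0.4,-0.4,-0.4,-0.4,-0.4,-0.4,-0.4,-0.4,-0.4]'

```text
t: 20.3
tool_pos: [0.3831, 0.3374, 0.1291]
tcp_rot: [-3.14, 0.0, 1.847]
force: [0.6, -1.3, 0.4]
gripper_width: 0.0951
grip_force: 0.0
```

>>> arm_command --pt "0 0 0" --pt "0 0 0" --pt "0 0 0" --pt "0 0 0" --pt "0 0 0" --pt "0 0 0" --pt "0 0 0" --pt "0 0 0" --roll '[0,0,0,0,0,0,0,0]' --fingers 30 --newtons 25

```text
t: 21.1
tool_pos: [0.3828, 0.3383, 0.1297]
tcp_rot: [3.142, -0.0, 1.849]
force: [0.0, 0.1, 0.4]
gripper_width: 0.0445
grip_force: 25.0
```

>>> arm_command --pt "0 0 -1" --pt "0 0 -2.5" --pt "0 0 -5" --pt "0 0 -7.5" --pt "0 0 -10" --pt "0 0 -12.5" --pt "0 0 -14.5" --pt "0 0 -15" --pt "0 0 -15" --roll '[0,0,0,3,6,10,14,15.9,15.9]'

```text
t: 22.0
tool_pos: [0.3828, 0.3382, 0.2809]
tcp_rot: [3.14, -0.001, 1.571]
force: [-0.6, -0.3, -4.0]
gripper_width: 0.0449
grip_force: 25.0
```

>>> arm_command --pt "-1.5 0.3 0" --pt "-4 0.8 0" --pt "-7.5 1.5 0" --pt "-11 2.2 0" --pt "-15 3 0" --pt "-19 3.8 0" --pt "-23 4.6 0" --pt "-27 5.4 0" --pt "-31 6.2 0" --pt "-35 7 0" --roll '[0,0,0,0,0,0,0,0,0,0]'

```text
t: 23.0
tool_pos: [0.4522, -0.014, 0.2792]
tcp_rot: [-3.14, -0.0, 1.572]
force: [1.8, -0.3, -3.4]
gripper_width: 0.0448
grip_force: 25.0
```

>>> arm_command --pt "-4 0.8 0" --pt "-8 1.6 0" --pt "-12 2.4 0" --pt "-16 3.2 0" --pt "-20 4 0" --pt "-24 4.8 0" --pt "-28 5.6 0" --pt "-31 6.4 0" --pt "-33.5 6.9 0" --pt "-35 7.2 0" --roll '[0,0,0,0,0,0,0,0,0,0]'

```text
t: 24.0
tool_pos: [0.5241, -0.3638, 0.2784]
tcp_rot: [-3.14, -0.001, 1.571]
force: [0.1, 0.6, -3.6]
gripper_width: 0.0453
grip_force: 25.0
```

>>> arm_command --pt "-0.4 0 0" --pt "-0.4 0 0" --pt "-0.4 0 0" --roll '[0,0,0]'

```text
t: 24.3
tool_pos: [0.5248, -0.3647, 0.2796]
tcp_rot: [-3.141, -0.001, 1.572]
force: [-0.6, 0.1, -3.0]
gripper_width: 0.045
grip_force: 25.0
```

```bash
python3 - <<'E'
from h import *
i=viewer.camera_info("wrist")
p,d=viewer.read_camera("wrist")
s=robot.get_state();print(s["tool_pos"],s["tcp_rot"])
cv2.imwrite("pics/w3.png",cv2.resize(p[:,:,::-1],(800,600),interpolation=cv2.INTER_CUBIC))
for n in("top","scene"):
    p,d=viewer.read_camera(n)
    W=cloud(n,d);Q=W.reshape(-1,3);Q=Q[~np.isnan(Q[:,0])]
    q=Q[(abs(Q[:,0]-.525)<.05)&(abs(Q[:,1]+.366)<.05)&(Q[:,2]>.14)&(Q[:,2]<.24)]
    print(n,len(q),q.min(0),q.max(0))
    c=p[80:300,300:520] if n=="top" else p[200:400,180:400]
    cv2.imwrite(f"pics/{n}3.png",cv2.resize(c[:,:,::-1],(600,600),interpolation=cv2.INTER_CUBIC))
E
```

```text
[ 0.52490858 -0.36466535  0.27983719] [ 3.14155405e+00 -2.90672892e-04  1.57209108e+00]Traceback (most recent call last):
  File "<stdin>", line 10, in <module>
    return umr_minimum(a, axis, None, out, keepdims, initial, where)
ValueError: zero-size array to reduction operation minimum which has no identity
```

View pics/w3.png

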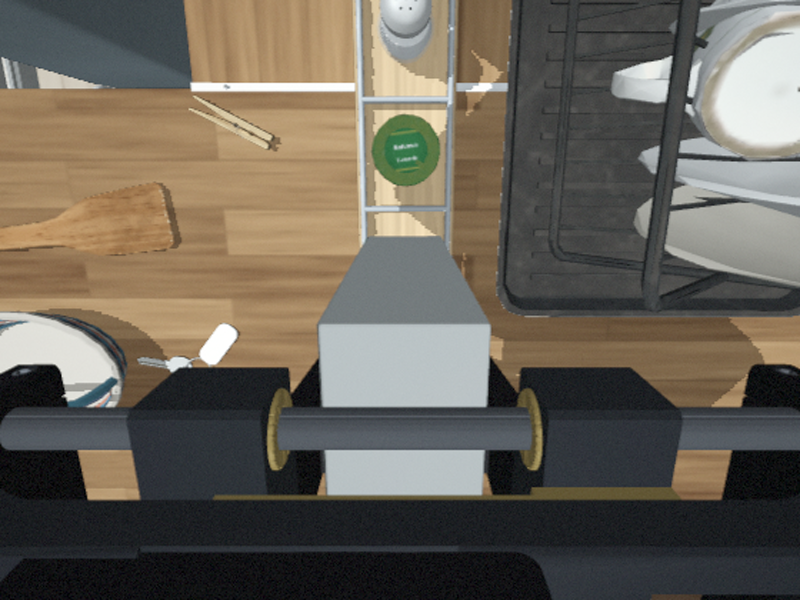

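The carton is square in the jaws. Its near top edge is at row 323 and its bottom edge at row 237 (columns 367–446), with the cross wire at row 209.

```bash
python3 - <<'E'
from h import *
i=viewer.camera_info("wrist")
for u,v,z in[(405,323,.320),(367,237,.150),(446,237,.150),(363,209,.03),(450,209,.03),(360,100,.03)]: print(z,ray("wrist",u*.7-.3,v*.7-.3,z,i)[:2].round(4))
E
```

```text
0.32 [ 0.5243 -0.3294]
0.15 [ 0.5012 -0.3305]
0.15 [ 0.5497 -0.3305]
0.03 [ 0.4885 -0.3228]
0.03 [ 0.5633 -0.3227]
0.03 [ 0.4881 -0.2357]
```

>>> arm_command --pt "-0.05 0 2" --pt "-0.05 0 4.5" --pt "-0.05 0 7" --pt "-0.05 0 9" --pt "-0.05 0 10.5" --pt "-0.05 0 11.6" --pt "-0.05 0 12.5" --pt "-0.05 0 13.1" --pt "-0.05 0 13.4" --pt "-0.05 0 13.4" --roll '[0,0,0,0,0,0,0,0,0,0]'

```text
t: 25.4
tool_pos: [0.5251, -0.3662, 0.1456]
tcp_rot: [3.142, -0.0, 1.571]
force: [0.5, 0.2, -3.5]
gripper_width: 0.0446
grip_force: 25.0
```

>>> arm_command --pt "0 0 0.1" --pt "0 0 0.1" --pt "0 0 0.1" --roll '[0,0,0]'

```text
t: 25.7
tool_pos: [0.5251, -0.3664, 0.1449]
tcp_rot: [3.141, 0.0, 1.571]
force: [0.1, -0.3, -4.1]
gripper_width: 0.045
grip_force: 25.0
```

>>> arm_command --pt "0 0 0.1" --pt "0 0 0.1" --pt "0 0 0.1" --roll '[0,0,0]'

```text
t: 26.0
tool_pos: [0.5251, -0.3663, 0.1437]
tcp_rot: [3.141, 0.0, 1.571]
force: [0.0, -1.3, -1.9]
gripper_width: 0.0449
grip_force: 25.0
```

>>> arm_command --pt "0 0 0.1" --pt "0 0 0.1" --pt "0 0 0.1" --roll '[0,0,0]'

```text
t: 26.3
tool_pos: [0.5251, -0.3663, 0.1437]
tcp_rot: [3.141, 0.001, 1.571]
force: [-1.8, -0.2, 7.1]
gripper_width: 0.045
grip_force: 25.0
```

Contact on the floor. I'll release, go straight up, and back off.

>>> arm_command --pt "0 0 -0.1" --pt "0 0 -0.1" --pt "0 0 -0.1" --pt "0 0 -0.1" --pt "0 0 -0.1" --pt "0 0 -0.1" --roll '[0,0,0,0,0,0]' --fingers 75

```text
t: 26.9
tool_pos: [0.525, -0.3662, 0.1435]
tcp_rot: [-3.142, -0.0, 1.571]
force: [0.6, -0.9, -0.1]
gripper_width: 0.071
grip_force: 0.0
```

>>> arm_command --pt "0 0 -1" --pt "0 0 -3" --pt "0 0 -6" --pt "0 0 -9" --pt "0 0 -12" --pt "3 -1 -14" --pt "7 -3 -14" --pt "11 -5 -14" --pt "15 -7 -14" --pt "19 -9 -14" --roll '[0,0,0,0,0,0,0,0,0,0]'

```text
t: 27.9
tool_pos: [0.4339, -0.1748, 0.2843]
tcp_rot: [3.141, 0.0, 1.571]
force: [0.5, 0.3, 0.5]
gripper_width: 0.0718
grip_force: 0.0
```

>>> arm_command --pt "4 -0.2 0" --pt "8 -0.4 0" --pt "12 -0.4 0" --pt "16 -0.4 0" --pt "20 -0.4 0" --pt "24 -0.4 0" --pt "27 -0.4 0" --pt "29 -0.4 0" --pt "30 -0.4 0" --pt "30 -0.4 0" --roll '[0,0,0,0,0,0,0,0,0,0]'

```text
t: 28.9
tool_pos: [0.4308, 0.1243, 0.284]
tcp_rot: [3.141, -0.0, 1.573]
force: [0.5, -0.1, -0.2]
gripper_width: 0.0718
grip_force: 0.0
```

```bash
python3 - <<'E'
from h import *
for n in("top","scene"):
    p,d=viewer.read_camera(n)
    cv2.imwrite(f"pics/{n}4.png",cv2.resize(p[:,:,::-1],(800,600),interpolation=cv2.INTER_CUBIC))
E
```

```text
(no output)
```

View pics/scene4.png

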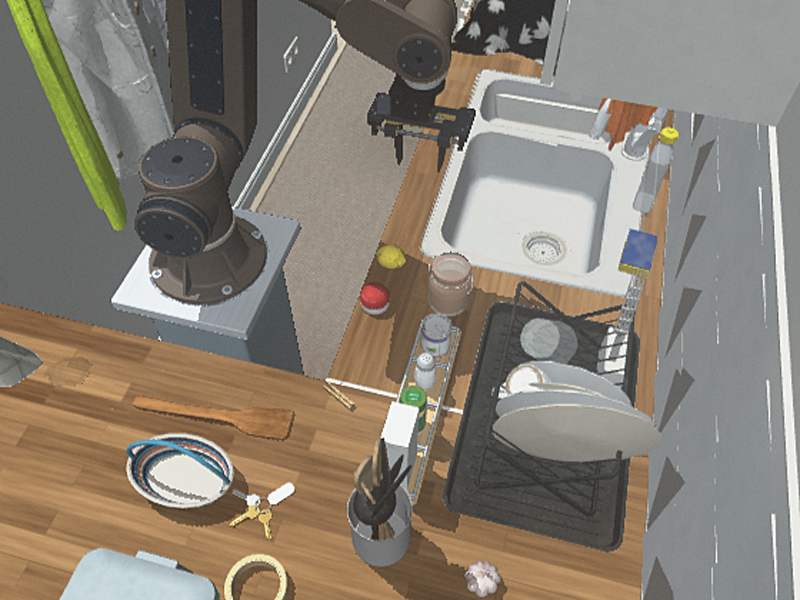

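View pics/top4.png

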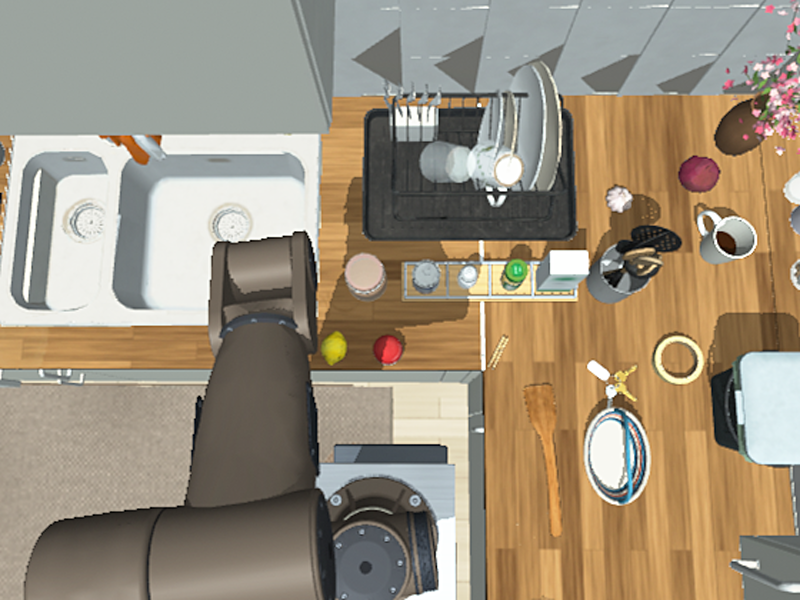

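Both views show the tin (425,275), shaker (468,273), spice jar (515,270) and carton (568,268) upright in order from the clip-top jar to the crock. Everything else looks undisturbed.

```bash
python3 -c "
from h import *
print(workorder.finish_job())"
```

```text
the job is handed in; nothing more can be done
None
```

The job is handed in: the carton, spice jar, shaker and tin stand upright in the rack, one to a bay, tallest by the crock down to shortest by the clip-top jar, after about 29 s of robot time, and nothing else looked disturbed in the final camera views.

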